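Feed boot studs through the tray gate

TASK

With the fingertips, sweep the three red boot studs across the tray and through the yellow gate into the feed track, one at a time: each must be right through the gate before the next one enters it. Only push them along, never pick anything up or tip a stud over. Leave the two black studs, the bobbin and the other things on the bench where they are.

Things in the scene. Friction and masses are not known exactly. Their poses are not given: they have to be found in the camera images.
- tray: White stud tray fixed to the bench; deck 12 mm above the bench, blue rim 5 mm high. Origin: at bench height under the gate's middle; +x points through the gate into the feed track, z up. Deck x -155 to 0, y -145 to 145 mm. Blue funnel walls 5 mm high run from the gate out to x -30, y +-70 mm. Fingertips 6 to 9 mm above the deck pass over all these walls and still push a stud's upright side.
- gate (a point): Middle of the gate, on the deck. The gap is 34 mm wide (across the tray's y) between two yellow blocks 8 mm deep (4 mm either side of this point along the tray's x) and 5 mm high. A stud is right through when its centre is 18 mm past this point.
- track_end (a point): Middle of the end stop at the far end of the feed track, on the deck, 107 mm past the gate. The track is a straight flat channel at deck height, 36 mm wide, with walls 5 mm high; it takes three studs in a row, a later stud pushing the earlier ones along. A grey block 22 mm high stands behind it, 120 to 165 mm past the gate.
- red1: Red boot stud standing on the tray: a plastic disc 28 mm across, upright sides 12 mm high, topped by a blunt cone of the same colour to 16 mm with a small metal spot; 20 g. Origin: centre of its underside, z up. The five studs start in a fan about 115 mm from the gate, within 56 degrees of straight before it, neighbours' centres 35 mm or more apart, colours in any order.
- red2: Red boot stud standing on the tray: a plastic disc 28 mm across, upright sides 12 mm high, topped by a blunt cone of the same colour to 16 mm with a small metal spot; 20 g. Origin: centre of its underside, z up. The five studs start in a fan about 115 mm from the gate, within 56 degrees of straight before it, neighbours' centres 35 mm or more apart, colours in any order.
- red3: Red boot stud standing on the tray: a plastic disc 28 mm across, upright sides 12 mm high, topped by a blunt cone of the same colour to 16 mm with a small metal spot; 20 g. Origin: centre of its underside, z up. The five studs start in a fan about 115 mm from the gate, within 56 degrees of straight before it, neighbours' centres 35 mm or more apart, colours in any order.
- black1: Black boot stud standing on the tray: a plastic disc 28 mm across, upright sides 12 mm high, topped by a blunt cone of the same colour to 16 mm with a small metal spot; 20 g. Origin: centre of its underside, z up. The five studs start in a fan about 115 mm from the gate, within 56 degrees of straight before it, neighbours' centres 35 mm or more apart, colours in any order. To be left alone.
- black2: Black boot stud standing on the tray: a plastic disc 28 mm across, upright sides 12 mm high, topped by a blunt cone of the same colour to 16 mm with a small metal spot; 20 g. Origin: centre of its underside, z up. The five studs start in a fan about 115 mm from the gate, within 56 degrees of straight before it, neighbours' centres 35 mm or more apart, colours in any order. To be left alone.
- bobbin: Yellow thread bobbin, 22 mm across, 28 mm high, standing on the tray near a rear corner, about 135 mm before the gate and 122 mm to the tray's +y side. Origin: centre of its underside. To be left alone.
- hammer: Hammer, 260 mm long, lying on the bench to the right of the tray, to be left alone. Origin: on its underside at the middle of its length.
- tin: Tin can with a green label, 70 mm across, 85 mm high, standing on the bench to the left of the tray, to be left alone. Origin: centre of its underside.
- brush: Flat brush, 200 mm long, lying on the bench to the left of the tray, beyond the tin, to be left alone. Origin: on its underside at the middle of its length.

How it is judged:
On the way, in this order (a step that is already met when the one before it is completed fails the run):
1. exactly one red stud is through the gate into the track, the other two still wholly before the gate (((x of red1 in the frame of tray between 0.016 and 0.1 m and y of red1 in the frame of tray between -0.012 and 0.012 m and x of each of red2, red3 in the frame of tray below -0.016 m) or (x of each of red1, red3 in the frame of tray below -0.016 m and x of red2 in the frame of tray between 0.016 and 0.1 m and y of red2 in the frame of tray between -0.012 and 0.012 m) or (x of each of red1, red2 in the frame of tray below -0.016 m and x of red3 in the frame of tray between 0.016 and 0.1 m and y of red3 in the frame of tray between -0.012 and 0.012 m))), for 0.1 s.
2. exactly two red studs are through, the third still wholly before the gate (((x of red1 in the frame of tray between 0.016 and 0.1 m and y of red1 in the frame of tray between -0.012 and 0.012 m and x of red2 in the frame of tray between 0.016 and 0.1 m and y of red2 in the frame of tray between -0.012 and 0.012 m and x of red3 in the frame of tray below -0.016 m) or (x of red1 in the frame of tray below -0.016 m and x of red2 in the frame of tray between 0.016 and 0.1 m and y of red2 in the frame of tray between -0.012 and 0.012 m and x of red3 in the frame of tray between 0.016 and 0.1 m and y of red3 in the frame of tray between -0.012 and 0.012 m) or (x of red1 in the frame of tray between 0.016 and 0.1 m and y of red1 in the frame of tray between -0.012 and 0.012 m and x of red2 in the frame of tray below -0.016 m and x of red3 in the frame of tray between 0.016 and 0.1 m and y of red3 in the frame of tray between -0.012 and 0.012 m))), for 0.1 s.
At the end, for the whole second after the job is handed in: All three red studs stand flat and at rest in the feed track, each centre more than 16 mm past the gate's middle; both black studs, the bobbin, hammer, tin and brush are within 30 mm of where they started (x of red1 in the frame of tray between 0.016 and 0.1 m and y of red1 in the frame of tray between -0.012 and 0.012 m and angle between each of red1, red2, red3's own z axis and vertical below 0.2 rad and height (world z) of red1 between 0.008 and 0.016 m and linear speed of each of red1, red2, red3, black1, black2 below 0.02 m/s and x of red2 in the frame of tray between 0.016 and 0.1 m and y of red2 in the frame of tray between -0.012 and 0.012 m and height (world z) of red2 between 0.008 and 0.016 m and x of red3 in the frame of tray between 0.016 and 0.1 m and y of red3 in the frame of tray between -0.012 and 0.012 m and height (world z) of red3 between 0.008 and 0.016 m and x of each of black1, black2 in the frame of tray below -0.018 m and distance of each of black1, black2, bobbin, hammer, tin, brush from where it was at the start of the episode below 0.03 m); the robot touches nothing.
It fails at once if a stud is lifted more than 8 mm off the deck (height (world z) of any of red1, red2, red3, black1, black2 above 0.02 m).
It fails at once if a stud is tipped over (angle between any of red1, red2, red3, black1, black2's own z axis and vertical above 0.7 rad).
It fails at once if a stud falls off the tray (height (world z) of any of red1, red2, red3, black1, black2 below 0.006 m).
It fails at once if a black stud is shifted more than 30 mm (distance of any of black1, black2 from where it was at the start of the episode above 0.03 m).
It fails at once if the bobbin, hammer, tin or brush is shifted more than 30 mm (distance of any of bobbin, hammer, tin, brush from where it was at the start of the episode above 0.03 m).
It also fails if it takes over 70 s, if anything falls off the work surface, if the arm or the gripper's body presses on something with over 40 N, if the wrist force passes 120 N, or if a joint passes its speed limit or range.

ROBOT

A 6-joint arm with a two-finger parallel gripper is mounted at the origin on the work surface. World frame = base frame: x ahead of the robot, y to its left, z up, the work surface at z = 0. Lengths are in m, angles in rad, forces in N, time in s.
With the tool pointing down it reaches from about 0.25 to 0.725 m from the base axis. Payload 9.7 kg.
Tool frame: the origin (TCP) lies midway between the tips of the shut fingers; the grasp point (between the pads) lies robot.hold_point_z behind it (robot.hold_point_z is the distance from the TCP to the grasp point, in m); z points along the fingers, y is the line along which they close (so a half turn about z gives the same grasp; the last joint's range is limited). The gripper opens to 85 mm and grips with 20 to 120 N. Pads are 22 mm wide; open, the fingers measure 114 mm over their backs; the gripper's body (76 mm by 85 mm) begins 54 mm behind the grasp point. The pads swing forward as they close: fully open they stand 13 mm farther back than shut.
Start: joints at [-1.286, 0.087, 0.176, 1.66, 0, 1.571], TCP at [0.155, -0.528, 0.231] pointing down, gripper open.
Joint ranges: [-3.13, 3.13], [-0.85, 1.81], [-1.15, 1.24], [-2.2, 2.28], [-1.44, 1.52], [-3.14, 3.14]. Speed limits (rad/s): [2.22, 2.22, 2.57, 3.14, 3.14, 3.14].

INTERFACE

Orientations are given as a unit quaternion [x, y, z, w].
In Python, from station import robot gives the robot as it stands. Calls block until the motion is done:
- robot.move_to(position, orientation): joint-space move of the TCP to a pose.
- robot.line_to(position, orientation=None, feed=0.15, contact_N=None): straight line of the TCP; orientation=None keeps the orientation; feed is the mean speed in m/s. With contact_N (N) it stops when the force on the tool has changed by that much, and returns True; else False.
- robot.set_joints(angles): joint-space move.
- robot.command_gripper(opening): finger opening in m; the grip force is fixed at half the most; returns when the fingers have stopped.
- robot.wait(seconds).
- robot.solve_ik(position, orientation): joint angles nearest the present ones, or None.
- robot.get_image(name): name is "scene" or "side" or "wrist"; returns a dict with "frame" (420x560x3 uint8, red, green, blue), "intrinsics" (3x3 intrinsics, pixels), "world_to_cam" (4x4, takes a point from world to camera coordinates); the wrist camera has in their place "T_tool_cam" (4x4, takes a point from camera to tool coordinates, whose origin is the TCP and whose axes are the flange's). Camera axes: x right, y down, z forward; pixel columns grow to the right and rows downward; lengths in m; the calibration is good to about 2 mm. A picture is of the moment at which its call begins: read the wrist's pose just before it. There is no depth.
A pose or a line that the arm cannot do raises robot.IKError and nothing moves.
- robot.job_done(): hands the job in; it is judged then, once.
Readings, each from a call of its own:
- robot.get_time_s(): time.
- robot.get_joint_pos(): joint angles.
- robot.get_qvel(): joint speeds.
- robot.get_joint_torque(): joint torques, N m.
- robot.get_tcp_pos(): TCP position.
- robot.get_eef_rot(): TCP orientation.
- robot.get_ft_force(): force on the tool from outside, world axes, zero at the start.
- robot.get_moment(): the same for the moment, N m.
- robot.get_finger_gap(): finger opening in m.
- robot.get_grasp_force(): force on a finger pad.
Only numpy, scipy, OpenCV 4.12 (cv2) and the standard library are available. Lean on these libraries where they do the work, as an engineer would, in place of code of your own. Each camera call takes 0.05 s, during which the arm holds its last target. There are 200 camera calls.

## Working session

There is one attempt and no reset: what is moved stays moved. The work goes in short steps, each a Python script; the robot and the scene stay as the last script left them, time stands still between calls to the robot, and variables do not carry over. Pictures are saved under pics/ and viewed, at most 10 in all, crops included, and the job is handed in when it is done.

```bash
ls; mkdir -p pics; python3 - <<'E'
from station import robot
import cv2,numpy as np
for n in("scene","side"):
    d=robot.get_image(n);cv2.imwrite(f"pics/{n}0.png",d["frame"][:,:,::-1]);np.savez(f"pics/{n}0.npz",**d)
    print(n,np.linalg.inv(d["world_to_cam"]).round(3),d["intrinsics"])
print(robot.hold_point_z,robot.get_eef_rot(),robot.get_time_s())
E
```

```text
pics
scene [[-0.426  0.6   -0.677  1.442]
 [ 0.905  0.288 -0.314  0.371]
 [ 0.006 -0.746 -0.666  0.891]
 [ 0.     0.     0.     1.   ]] [[473.5181515    0.         283.37493582]
 [  0.         473.5181515  214.57244272]
 [  0.           0.           1.        ]]
side [[-0.964 -0.17   0.204  0.384]
 [-0.266  0.621 -0.737  0.772]
 [-0.001 -0.765 -0.644  0.755]
 [ 0.     0.     0.     1.   ]] [[471.15360899   0.         275.51728739]
 [  0.         471.15360899 215.44730356]
 [  0.           0.           1.        ]]
0.0187 [ 9.89876694e-01  1.41928776e-01 -8.32630057e-05 -5.88889960e-04] 0.1
```

View pics/scene0.png

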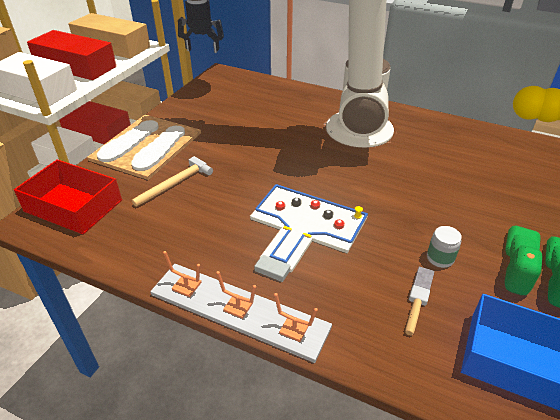

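View pics/side0.png

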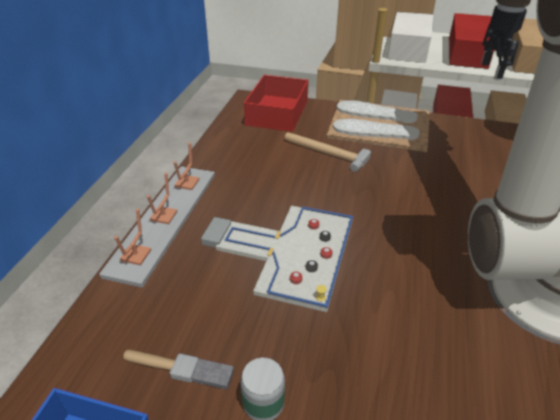

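The scene view shows red studs at about (280,206), (315,205) and (339,224), and black studs at (296,202) and (328,215). The bobbin is at (359,212) and the gate at (283,230)/(306,236), with the track heading away from the robot. Next I'll look from above with the wrist camera.

```bash
cat > h.py <<'E'
import numpy as np,cv2
from scipy.spatial.transform import Rotation as R
def bp(d,uv,z,T=None):
    """pixels -> world points on plane z; T = cam-to-world"""
    if T is None: T=np.linalg.inv(d["world_to_cam"])
    uv=np.atleast_2d(uv).astype(float)
    r=np.c_[uv,np.ones(len(uv))]@np.linalg.inv(d["intrinsics"]).T@T[:3,:3].T
    return T[:3,3]+r*((z-T[2,3])/r[:,2])[:,None]
def down(yaw): # tool z down, tool x at world angle yaw
    return (R.from_euler('z',yaw)*R.from_euler('x',np.pi)).as_quat()
def wrist(robot):
    p,q=robot.get_tcp_pos(),robot.get_eef_rot(); d=robot.get_image("wrist")
    T=np.eye(4);T[:3,:3]=R.from_quat(q).as_matrix();T[:3,3]=p
    return d,T@d["T_tool_cam"]
def blobs(f,lo,hi,amin):
    m=cv2.inRange(cv2.cvtColor(f,cv2.COLOR_RGB2HSV),lo,hi)
    n,_,s,c=cv2.connectedComponentsWithStats(m)
    return [(c[i].round(1),s[i,4]) for i in range(1,n) if s[i,4]>=amin]
E
python3 - <<'E'
from station import robot
from h import *
d=dict(np.load("pics/scene0.npz"))
uv=[[280,206],[296,202],[315,205],[328,215],[339,224],[283,230],[306,236],[359,217]]
print(bp(d,uv,0.02).round(3))
g=bp(d,uv,0.017)[5:7,:2].mean(0)
print(robot.get_image("wrist")["T_tool_cam"].round(3))
c=bp(d,uv[:5],.02)[:,:2].mean(0)
for yaw in (0,np.pi,np.pi/2,-np.pi/2):
    q=robot.solve_ik([c[0],c[1],.3],down(yaw)); print(yaw,q)
E
```

```text
[[ 0.527 -0.064  0.02 ]
 [ 0.492 -0.03   0.02 ]
 [ 0.481  0.024  0.02 ]
 [ 0.504  0.072  0.02 ]
 [ 0.526  0.112  0.02 ]
 [ 0.612 -0.014  0.02 ]
 [ 0.607  0.05   0.02 ]
 [ 0.475  0.152  0.02 ]]
[[ 0.    -0.945 -0.326  0.084]
 [ 1.    -0.     0.001 -0.   ]
 [-0.001 -0.326  0.945 -0.142]
 [ 0.     0.     0.     1.   ]]
0 [ 0.04492519  0.0197739   0.24144902  1.79247145  0.         -3.09666746]
3.141592653589793 [0.04492519 0.0197739  0.24144902 1.79247145 0.         0.04492519]
1.5707963267948966 [0.04492519 0.0197739  0.24144902 1.79247145 0.         1.61572152]
-1.5707963267948966 [ 0.04492519  0.0197739   0.24144902  1.79247145  0.         -1.52587114]
```

```bash
python3 - <<'E'
from station import robot
from h import *
robot.move_to([.47,.02,.33],down(np.pi))
robot.wait(.2)
d,T=wrist(robot);np.savez("pics/w1.npz",T=T,**d);cv2.imwrite("pics/w1.png",d["frame"][:,:,::-1])
f=d["frame"]
for n,bl,z in(("red",blobs(f,(0,120,60),(6,255,255),60)+blobs(f,(172,120,60),(180,255,255),60),.024),("yellow",blobs(f,(20,130,100),(35,255,255),30),.017),("black",blobs(f,(0,0,0),(180,255,60),150),.024)):
    for c,a in bl: print(n,c,a,bp(d,c,z,T)[0].round(4))
print(robot.get_time_s())
E
```

```text
red [287.3 161.3] 250 [0.473  0.0222 0.024 ]
red [226.  193.7] 238 [ 0.5189 -0.0639  0.024 ]
red [350.4 194. ] 238 [0.5194 0.1109 0.024 ]
yellow [379.7 153.6] 272 [0.4638 0.1488 0.017 ]
yellow [266.4 239.8] 64 [ 0.593  -0.0089  0.017 ]
yellow [304.5 240.8] 68 [0.5946 0.0482 0.017 ]
black [249.7 170.1] 200 [ 0.4851 -0.0294  0.024 ]
black [321.4 177. ] 198 [0.4949 0.0693 0.024 ]
black [530.1 195.6] 403 [0.5219 0.3638 0.024 ]
black [281. 377.] 35324 [0.8494 0.0119 0.024 ]
2.6833
```

View pics/w1.png

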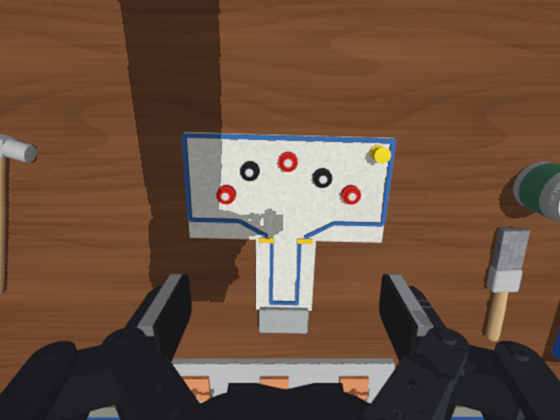

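The wrist view shows red studs at (226,194), (287,161) and (350,194), black at (250,170) and (321,177), and the gate blocks at (266,240) and (304,241). I'll cross-check these against the other two cameras using the same detector.

```bash
python3 - <<'E'
from h import *
for n,box in(("scene",(245,180,375,260)),("side",(215,200,360,305))):
    d=dict(np.load(f"pics/{n}0.npz"));x0,y0,x1,y1=box;f=d["frame"][y0:y1,x0:x1]
    for k,bl,z in(("red",blobs(f,(0,120,60),(6,255,255),15)+blobs(f,(172,120,60),(180,255,255),15),.022),("yellow",blobs(f,(18,110,80),(35,255,255),4),.017),("black",blobs(f,(0,0,0),(180,255,70),15),.022)):
        for c,a in bl: print(n,k,c+[x0,y0],a,bp(d,c+[x0,y0],z)[0,:2].round(4))
E
```

```text
scene red [279.9 205.6] 63 [ 0.528  -0.0639]
scene red [314.8 204.6] 63 [0.4814 0.0232]
scene red [338.8 224.3] 68 [0.5292 0.1128]
scene yellow [358.  211.9] 83 [0.4527 0.1421]
scene yellow [286.8 227.7] 24 [ 0.5971 -0.0104]
scene yellow [307.  234.8] 23 [0.5988 0.0494]
scene black [294.1 203.1] 15 [ 0.5008 -0.0323]
side red [313.1 224.4] 42 [ 0.5216 -0.0588]
side red [326.3 253.4] 47 [0.4735 0.0286]
side red [295.6 278.5] 57 [0.5214 0.1187]
side yellow [277.7 234.5] 11 [ 0.5944 -0.0078]
side yellow [270.  251.7] 11 [0.5961 0.0515]
side yellow [320.7 292.5] 101 [0.4641 0.1378]
side black [324.4 237.2] 30 [ 0.4875 -0.022 ]
side black [311.  268.3] 15 [0.4965 0.0816]
```

```bash
cat >> h.py <<'E'
G=np.array([.5955,.0200]);TY=-.024;ex=np.array([np.cos(TY),np.sin(TY)]);ey=np.array([-ex[1],ex[0]])
ZP=.0185;OFF=.0231
def P(xy,z): return [float(xy[0]),float(xy[1]),z]
def push(robot,S,W,feed=.06,gap=.018):
    """sweep a stud from S to W (world xy), then back off and lift"""
    S,W=np.array(S),np.array(W);u=(W-S)/np.linalg.norm(W-S)
    q=down(np.pi+np.arctan2(u[1],u[0]));a=S-u*(OFF+gap);b=W-u*OFF
    robot.move_to(P(a,.09),q);robot.line_to(P(a,ZP),q)
    robot.line_to(P(b,ZP),q,feed=feed);robot.wait(.15)
    print("tcp",robot.get_tcp_pos(),"ft",np.round(robot.get_ft_force(),2))
    robot.line_to(P(b-u*.004,ZP),q,feed=.03);robot.line_to(P(b-u*.004,.09),q)
def look(robot,name,p=(.50,.02,.20)):
    robot.move_to(list(p),down(np.pi));robot.wait(.2)
    d,T=wrist(robot);f=d["frame"];cv2.imwrite(f"pics/{name}.png",f[:,:,::-1])
    for n,bl,z in(("red",blobs(f,(0,120,60),(6,255,255),60)+blobs(f,(172,120,60),(180,255,255),60),.024),("yellow",blobs(f,(18,120,80),(35,255,255),30),.017)):
        for c,a in bl:
            w=bp(d,c,z,T)[0,:2];print(n,c,a,w.round(4),"tray",[round(float((w-G)@ex)*1e3,1),round(float((w-G)@ey)*1e3,1)])
    print("t",robot.get_time_s())
E
python3 - <<'E'
from station import robot
from h import *
robot.command_gripper(.014);print(robot.get_finger_gap())
push(robot,[.4735,.0222],G-.045*ex)
look(robot,"w2")
E
```

```text
0.013942818775075966
tcp [0.52729006 0.02142169 0.01856243] ft [-0.33 -0.57 -0.28]
red [202.2 203.5] 511 [ 0.5189 -0.0634] tray [-74.6, -85.2]
red [375.8 203.9] 506 [0.5192 0.1106] tray [-78.4, 88.8]
red [286.  229.5] 458 [0.547  0.0206] tray [-48.5, -0.5]
yellow [420.3 147.2] 634 [0.4637 0.1506] tray [-134.9, 127.4]
yellow [251.3 265.3] 45 [ 0.5923 -0.0172] tray [-2.3, -37.3]
yellow [318.7 266.8] 45 [0.5941 0.0565] tray [-2.3, 36.5]
t 8.5083
```

View pics/w2.png

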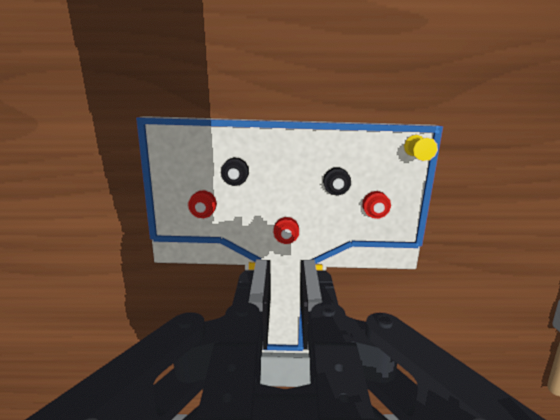

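The picture shows the first red stud at (286,230), in line with the gate centre at about column 285, and the other studs haven't moved. I'll push it through, then bring up the second.

```bash
python3 - <<'E'
from station import robot
from h import *
W=G-.045*ex
push(robot,W,G+.028*ex,feed=.05,gap=.012)
push(robot,[.519,-.0637],W)
look(robot,"w3",(.46,.02,.30))
E
```

```text
tcp [0.60034314 0.01990469 0.0185809 ] ft [-0.    0.97  0.17]
tcp [ 0.54242824 -0.00073217  0.01850956] ft [ 0.76 -0.44 -0.36]
red [353.7 208.1] 273 [0.5191 0.1108] tray [-78.5, 88.9]
red [285.7 227.5] 252 [0.547  0.0205] tray [-48.5, -0.6]
red [284.4 274.1] 233 [0.6187 0.0188] tray [23.2, -0.7]
yellow [385.3 166.4] 320 [0.4645 0.1493] tray [-134.1, 126.1]
yellow [264.8 255.6] 83 [ 0.593  -0.0091] tray [-1.8, -29.1]
yellow [305.  256.8] 86 [0.5948 0.048 ] tray [-1.3, 28.0]
t 18.9333
```

View pics/w3.png

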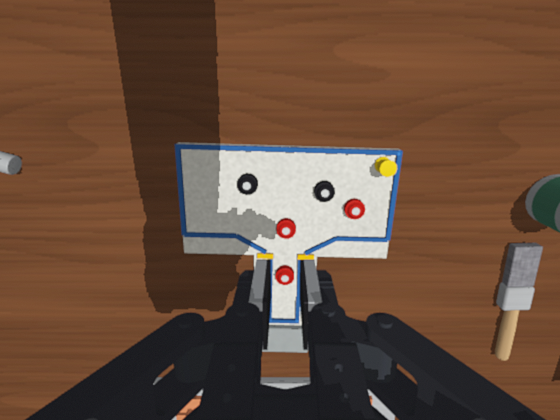

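The first stud is in the track at (284,274), about 25 mm past the gate. The second waits in line at (286,228).

```bash
python3 - <<'E'
from station import robot
from h import *
W=G-.045*ex
push(robot,W,G+.029*ex,feed=.05,gap=.012)
push(robot,[.519,.1108],W)
look(robot,"w4",(.46,.02,.30))
E
```

```text
tcp [0.6013223  0.01985931 0.01854516] ft [-0.44 -0.76 -0.44]
tcp [0.54282183 0.0430175  0.01850192] ft [-0.35 -1.04 -0.11]
red [285.9 227.5] 247 [0.5471 0.0208] tray [-48.4, -0.3]
red [284.2 282.8] 453 [0.6329 0.0184] tray [37.5, -0.7]
yellow [385.3 166.2] 315 [0.4644 0.1493] tray [-134.2, 126.2]
yellow [264.8 255.6] 82 [ 0.593  -0.0091] tray [-1.8, -29.1]
yellow [305.  256.8] 86 [0.5949 0.048 ] tray [-1.3, 28.0]
t 29.8083
```

View pics/w4.png

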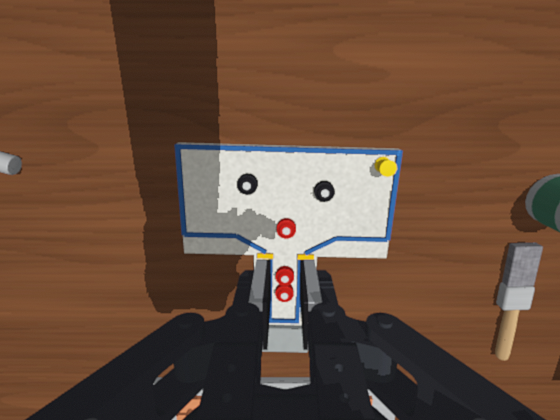

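Two studs are in the track at (284,275) and (284,292), and the third is in line at (286,228).

```bash
python3 - <<'E'
from station import robot
from h import *
W=G-.045*ex
push(robot,W,G+.029*ex,feed=.05,gap=.012)
look(robot,"w5",(.46,.02,.30))
E
```

```text
tcp [0.60132646 0.01984703 0.01856504] ft [ 0.06  0.49 -0.41]
red [283.9 291.2] 659 [0.6462 0.018 ] tray [50.8, -0.8]
yellow [385.4 166.4] 321 [0.4643 0.1492] tray [-134.3, 126.0]
yellow [264.5 256.5] 90 [ 0.5939 -0.0095] tray [-0.9, -29.5]
yellow [305.5 257.1] 78 [0.5948 0.0487] tray [-1.4, 28.6]
t 35.4667
```

View pics/w5.png

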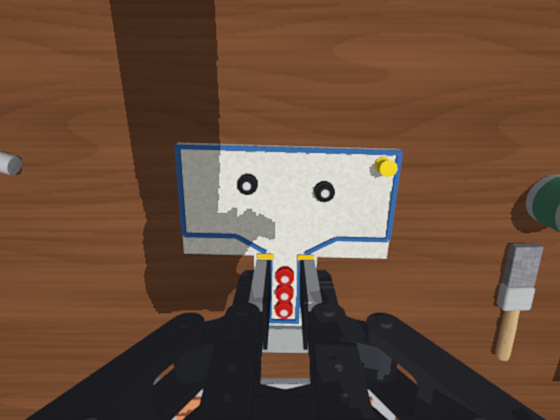

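All three red studs stand in a row in the track, at column 284 and rows 275 to 309. The black studs and the bobbin haven't moved, and the arm is clear.

```bash
python3 -c "
from station import robot
print(robot.job_done())"
```

```text
the job is handed in; nothing more can be done
None
```

I swept the three red studs through the gate one at a time; they now stand in a row in the feed track, the black studs and bobbin look unmoved in the last picture, and the job was handed in at about 35 s (no verdict came back).

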